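Drive the taper key into the pulley

ROBOT

A 6-joint arm with a two-finger parallel gripper is mounted at the origin on the work surface. World frame = base frame: x ahead of the robot, y to its left, z up, the work surface at z = 0. Lengths are in m, angles in degrees, forces in N, time in s.
With the tool pointing down it reaches from about 0.325 to 0.875 m from the base axis. Payload 4.4 kg.
Tool frame: the origin (TCP) lies midway between the tips of the shut fingers; the grasp point (between the pads) lies 19 mm behind it (env.grasp_offset is the x of the grasp point in the tool frame, in m); x points along the fingers, y is the direction in which the jaws open and shut, and the axes are right-handed (so a half turn about x gives the same grasp; the last joint's range is limited). The gripper opens to 85 mm and grips with 20 to 120 N. Pads are 22 mm wide; open, the fingers measure 114 mm over their backs; the gripper's body (76 mm by 85 mm) begins 54 mm behind the grasp point. The pads swing forward as they close: fully open they stand 13 mm farther back than shut.
Start: joints at [66.664, 11.837, 88.321, -0, 79.842, -8.623], TCP at [0.146, 0.556, 0.231] pointing down, gripper open.
Joint ranges: [-156.59, 156.59], [-49.26, 127.26], [12.9, 141.05], [-63.56, 243.56], [4.71, 150.69], [-161.64, 161.64]. Speed limits (degrees/s): [159.86, 159.86, 180, 180, 180, 180].

INTERFACE

Orientations are given as a 3x3 rotation matrix whose columns are the frame's x, y, z axes.
In Python, from station import sensors, cams, order, env gives the robot as it stands.
- The arm moves only by the tool jog_arm, never from a script. Its arguments are lists of equal length, an entry for each row: "grip": the opening, from 0 (shut) to 1 (fully open); "translation": the shift along the tool's x, y, z in cm, a list of three; "roll": the turn about the tool's x in degrees. A call has 1 to 20 rows; each row shifts and turns the commanded pose from where the row before left it, along the tool's axes as they then stand; what a row does not reach is not made up. A row lasts 1/8 s, in which the tool goes at most 62.5 mm and 10.7 degrees, less where a joint would pass 70% of its speed; a pose out of reach is approached as far as the arm can. A call is refused whole if a number of a shift passes 6.25 or a number of a turn 10.7, either way. A call with a gripper value outside its range is refused whole. The fingers move at their own pace and stop on an object; the grip force is fixed at half the most. Time passes only in rows, so rows that do not move let the fingers close. It gives the time, the measured TCP pose, the force and the opening at its end, in the units of the state.
- sensors.get_state(): the state, without advancing time (a new reading comes with each control period).
- cams.grab_frame(name): name is "scene" or "top"; returns a dict with "img" (480x640x3 uint8, blue, green, red), "intrinsics" (3x3 intrinsics, pixels), "world_to_cam" (4x4, takes a point from world to camera coordinates). Camera axes: x right, y down, z forward; pixel columns grow to the right and rows downward; lengths in m; the calibration is good to about 2 mm. A picture is of the moment at which its call begins. There is no depth.
- order.close_job(): hands the job in, once; it reports no verdict.
The state is a dict: "t": time; "qpos": joint angles; "joint_velocities": joint speeds; "joint_efforts": joint torques, N m; "position": TCP position; "tool_rot": TCP orientation; "contact_force": force on the tool from outside, world axes, zero at the start; "ft_torque": the same for the moment, N m; "opening": finger opening in m.
Only numpy, scipy, OpenCV 4.12 (cv2) and the standard library are available. Lean on these libraries where they do the work, as an engineer would, in place of code of your own. Each camera call takes 0.05 s, during which the arm holds its last target. There are 200 camera calls.

TASK

Fix the blue pulley to its upright shaft: take the orange-headed taper key from the wooden rack, lower it into the keyway between shaft and pulley hub, sloped side outward, and press or tap it down with about 15 N until it wedges tight and stays so by itself; more than 20 N would overload the hub. Then let go, leaving the other things where they are.

Things in the scene. Friction and masses are not known exactly. Their poses are not given: they have to be found in the camera images.
- key: aluminium taper key, orange head, about 60 g, upright in one of the rack's three slots. Origin at its tip's centre, z up. Shank 64 mm long, 12 mm wide (y); flat face at x = -4 mm; sloped face at x = +4 mm at the tip, running out 1 mm per 10 mm of height. Lowest 3 mm chamfered to 6 x 9 mm. Head: block from x = -7 to 13 mm, 16 mm wide (y), z = 64 to 86 mm; grip it across y
- key_head (a point): centre of the flat top of the key's head, 86 mm above the tip and 3 mm to +x of the key's origin; press here
- stub: fixed plywood block 150 x 130 x 25 mm with an upright steel shaft, 36 mm across, top 85 mm above the bench, in a fixed belt pulley (blue rim 124 mm across, up to 55 mm above the bench; grey hub 76 mm across, top level with the shaft's). Origin under the shaft's axis; +x points from the axis to the keyway, z up
- keyway (a point): middle of the keyway's flat floor at the shaft's top, 11 mm from the axis, 85 mm above the bench; axes as the block's. Slot open on top, 60 mm deep, 15 mm wide (y), 10 to 13 mm in x at the mouth (the pulley sits up to 1.4 mm off centre), its outer side, a black springy liner, sloping in 1 mm per 10 mm of depth to match the key. The key's flat face goes towards this floor: key +x along block +x
- keyway_mid (a point): keyway floor 40 mm below the mouth. With its flat face on the floor the key starts to wedge with its tip 20 to 50 mm below the mouth, different each time (10 mm higher per mm it is held off the floor; let go, it slides on), never at the slot's bottom. Resistance to pressing then grows by some 2 to 9 N per mm. Self-locking: pressed with 15 N it keeps about 9 to 16 N of grip on the shaft when let go
- rack: fixed wooden rack 190 (x) x 70 x 50 mm with three slots 17 (x) x 15 mm, 62 mm apart along x, 35 mm deep; their floors are 15 mm above the bench. What stands in them shares the rack's yaw, and the key's place among them varies. Origin under its centre
- drift: black-handled steel drift pin standing in one of the rack's slots, 10 mm square, 88 mm long, origin at its lower end; leave alone
- gauge: plain brass straight key standing in one of the rack's slots, 12 x 11 mm, 76 mm long with a 16 x 14 mm head, no taper, origin at its lower end; leave alone
- mallet: hammer lying on the bench beyond the work; leave alone
- screwdriver: screwdriver lying on the bench; leave alone
- jar: clear jar with a red lid, 64 mm across, 85 mm tall, origin under its centre; leave alone
- cup: blue mug, 72 mm across, 85 mm tall, origin under its centre; leave alone
Not all that is in view belongs to the job. What is shaped like the stub but green is not meant. There is more than one size of the key; the one meant has the size given above.

How it is judged:
By the outcome, as a careful person would: the job done as asked, in the order asked, and still so for the second after the job is handed in, with the robot touching nothing.
It also fails if it takes over 58 s, if anything falls off the work surface, if the arm or the gripper's body presses on something with over 40 N, if the wrist force passes 120 N, or if a joint passes its speed limit or range.

## Working session

There is one attempt and no reset: what is moved stays moved. The work goes in short steps, Python scripts to look and compute and a tool call to move; the robot and the scene stay as the last step left them, time stands still between calls to the robot, and variables do not carry over. Pictures are saved under pics/ and viewed, about 8 in all and at most 12, crops included, and the job is handed in when it is done.

Besides the shell and the picture viewer there is one more tool, called after "Call:" as name([rows], argument=value, ...), one row to a line, values as JSON. jog_arm: Moves the arm, as the interface text tells. Its arguments: {"type":"object","properties":{"grip":{"type":"array","items":{"type":"number"}},"translation":{"type":"array","items":{"type":"array","items":{"type":"number"}}},"roll":{"type":"array","items":{"type":"number"}}},"required":["grip","translation","roll"]}

```bash
mkdir -p pics; cat > h.py <<'E'
import numpy as np, cv2
from station import sensors, cams, order, env
def grab(n,f=None):
    d=cams.grab_frame(n)
    if f: cv2.imwrite('pics/'+f,d['img'])
    return d
def ray(d,u,v,z):
    K=np.array(d['intrinsics']);T=np.array(d['world_to_cam']);R=T[:3,:3];c=-R.T@T[:3,3]
    r=R.T@np.linalg.solve(K,[u,v,1]);return c+r*(z-c[2])/r[2]
def proj(d,p):
    T=np.array(d['world_to_cam']);q=np.array(d['intrinsics'])@(T[:3,:3]@np.array(p)+T[:3,3]);return q[:2]/q[2]
E
python3 - <<'E'
from h import *
import pickle
for n in('scene','top'):
    d=grab(n,n+'0.png');T=np.array(d['world_to_cam']);print(n,-T[:3,:3].T@T[:3,3],d['intrinsics']);pickle.dump(d,open(n+'0.pkl','wb'))
s=sensors.get_state();print(s['t'],s['position'],s['tool_rot'],s['contact_force'],s['opening'],env.grasp_offset)
E
```

```text
scene [ 1.39156833 -0.01254083  0.74667635] [[559.65331787   0.         323.49000644]
 [  0.         559.65331787 238.28861174]
 [  0.           0.           1.        ]]
top [0.38016658 0.00878781 1.31199325] [[587.11354311   0.         320.81312585]
 [  0.         587.11354311 242.44115426]
 [  0.           0.           1.        ]]
0.1 [0.14577525 0.55547407 0.23022169] [[-8.36685947e-04  2.53976011e-01  9.67210156e-01]
 [-1.98753674e-03  9.67208162e-01 -2.53977207e-01]
 [-9.99997675e-01 -2.13486488e-03 -3.04462822e-04]] [1.06375376 0.09432958 0.09239304] 0.085101196973333 -0.0187
```

View pics/top0.png

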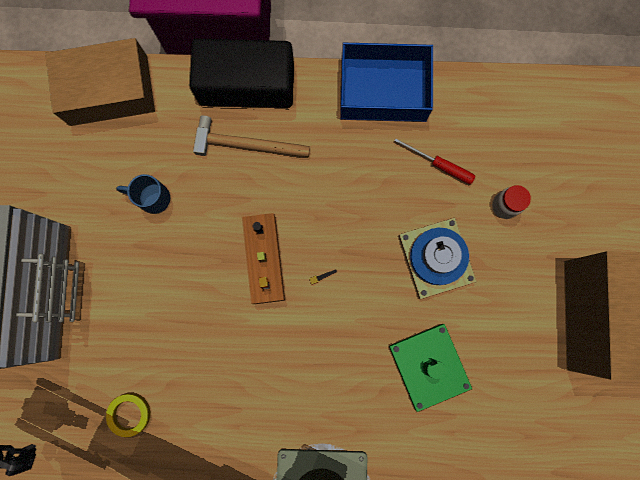

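View pics/scene0.png

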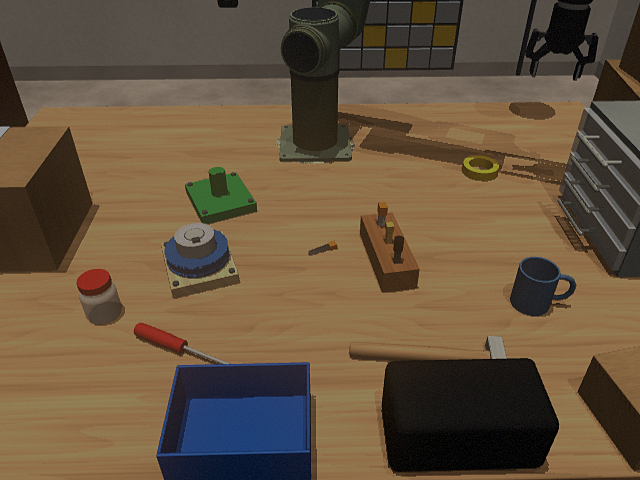

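The top view shows the rack around (263,258). The orange head is at (264,283), the brass gauge at (261,257) and the drift at (258,228). The stub is at (440,256), with its keyway near (440,245). The small key lying at (322,277) is a decoy. I'll zoom in next.

```bash
python3 - <<'E'
from h import *
import pickle
t=pickle.load(open('top0.pkl','rb'));s=pickle.load(open('scene0.pkl','rb'))
c=lambda d,x,y,w,h,k:cv2.resize(d['img'][y:y+h,x:x+w],(w*k,h*k),interpolation=cv2.INTER_CUBIC)
a=np.hstack([c(t,238,210,50,96,6)[:300*2][:, :300],np.vstack([c(t,395,215,83,50,6),c(t,395,265,83,46,6)])])
cv2.imwrite('pics/z1.png',a);print(a.shape)
b=np.hstack([c(s,352,195,70,100,5),c(s,158,215,84,100,5)]);cv2.imwrite('pics/z2.png',b);print(b.shape)
E
```

```text
(576, 798, 3)
(500, 770, 3)
```

View pics/z1.png

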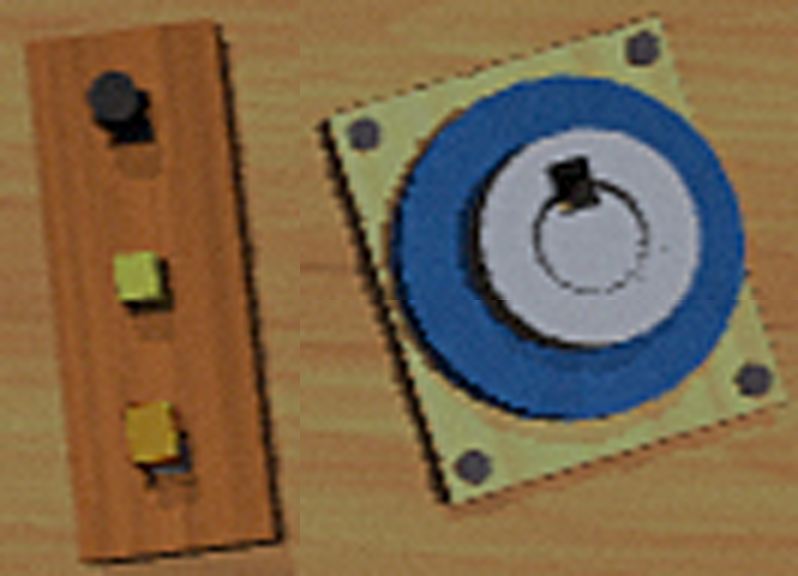

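View pics/z2.png

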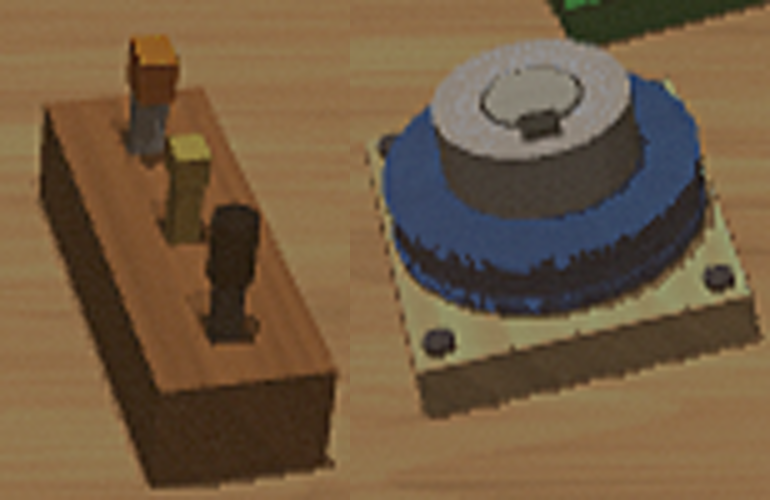

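The zooms show the key's head top centred at about z1 (153,433), and the rack's four top corners. The plate corners are at about (328,115), (655,17), (785,400) and (450,500). The shaft ring is at (590,237), with the keyway at about (572,180). I'll compute the poses from these.

```bash
python3 - <<'E'
from h import *
import pickle
t=pickle.load(open('top0.pkl','rb'));s=pickle.load(open('scene0.pkl','rb'))
L=lambda u,v,z:ray(t,238+(u+.5)/6-.5,210+(v+.5)/6-.5,z)
R=lambda u,v,z:ray(t,395+(u-300+.5)/6-.5,215+(v+.5)/6-.5,z)
S1=lambda u,v,z:ray(s,352+(u+.5)/5-.5,195+(v+.5)/5-.5,z)
S2=lambda u,v,z:ray(s,158+(u-350+.5)/5-.5,215+(v+.5)/5-.5,z)
n=np.linalg.norm
def quad(P):
    P=np.array(P)[:,:2];e=[P[(i+1)%4]-P[i] for i in range(4)]
    print('  c',P.mean(0).round(4),'sides',[round(n(x),4) for x in e],'ang',[round(np.degrees(np.arctan2(x[1],x[0])),1) for x in e])
print('rack top');quad([L(*p,.05) for p in[(25,43),(215,22),(279,540),(82,562)]])
print('rack scene');quad([S1(*p,.05) for p in[(44,106),(203,88),(336,375),(160,391)]])
print('head');quad([L(*p,.101) for p in[(126,406),(172,402),(180,459),(134,465)]])
print('head sc');quad([S1(*p,.101) for p in[(129,37),(171,36),(179,60),(137,65)]])
print('plate');quad([R(*p,.025) for p in[(328,115),(655,17),(785,400),(450,503)]])
print('shaft',R(592,237,.085),'keyway slot quad');quad([R(*p,.085) for p in[(545,165),(588,155),(600,198),(560,210)]])
print('shaft sc',S2(532,94,.085),'kw',S2(540,124,.085))
print('plate sc near corners',S2(749,295,.025),S2(419,373,.025),'from top',R(655,17,.025),R(328,115,.025))
E
```

```text
rack top
  c [0.5044 0.1403] sides [np.float64(0.0694), np.float64(0.1891), np.float64(0.0706), np.float64(0.1891)] ang [np.float64(-82.0), np.float64(-170.9), np.float64(97.9), np.float64(8.7)]
rack scene
  c [0.5055 0.1435] sides [np.float64(0.0707), np.float64(0.1914), np.float64(0.0681), np.float64(0.1876)] ang [np.float64(99.4), np.float64(8.1), np.float64(-83.8), np.float64(-171.1)]
head
  c [0.4499 0.132 ] sides [np.float64(0.0159), np.float64(0.0198), np.float64(0.0159), np.float64(0.0205)] ang [np.float64(-83.4), np.float64(-169.8), np.float64(99.0), np.float64(10.1)]
head sc
  c [0.4503 0.1349] sides [np.float64(0.0173), np.float64(0.0174), np.float64(0.0177), np.float64(0.0203)] ang [np.float64(90.9), np.float64(4.1), np.float64(-79.9), np.float64(-176.8)]
plate
  c [ 0.5182 -0.2409] sides [np.float64(0.127), np.float64(0.1482), np.float64(0.1286), np.float64(0.1486)] ang [np.float64(-71.7), np.float64(-161.4), np.float64(108.5), np.float64(18.0)]
shaft [ 0.51931013 -0.24245953  0.085     ] keyway slot quad
  c [ 0.5385 -0.2359] sides [np.float64(0.0156), np.float64(0.0157), np.float64(0.0147), np.float64(0.0166)] ang [np.float64(-75.3), np.float64(-164.4), np.float64(108.3), np.float64(18.6)]
shaft sc [ 0.51699469 -0.23980136  0.085     ] kw [ 0.536192   -0.23378152  0.085     ]
plate sc near corners [ 0.56943711 -0.15611549  0.025     ] [ 0.61058207 -0.27608645  0.025     ] from top [ 0.6086802  -0.27794004  0.025     ] [ 0.56870671 -0.15736182  0.025     ]
```

The poses agree across both cameras:

| Thing | Position (m) | Yaw (deg) |
|---|---|---|
| Rack | about (0.505, 0.142) | 8.5 |
| Key head | about (0.450, 0.133), top at z 0.101 | as rack |
| Stub | about (0.518, -0.241) | 18.3 |

Next I'll move above the key.

Call:
jog_arm([
  [0,-2.76,3.34],
  [0,-2.76,3.34],
  [0,-2.76,3.34],
  [0,-2.76,3.34],
  [0,-2.76,3.34],
  [0,-2.76,3.34],
  [0,-2.76,3.34],
  [0,-2.76,3.34],
  [0,-2.76,3.34],
  [0,-2.76,3.34],
  [0,-2.76,3.34],
  [0,-2.76,3.34],
  [2,0,0],
  [2,0,0],
  [2,0,0],
  [0,0,0],
], grip=[0.6,0.6,0.6,0.6,0.6,0.6,0.6,0.6,0.6,0.6,0.6,0.6,0.6,0.6,0.6,0.6], roll=[0,0,0,0,0,0,0,0,0,0,0,0,-7.7,-7.7,-7.8,0])

```text
t: 2.1
position: [0.4476, 0.1337, 0.1692]
tool_rot: [[-0.005, -0.146, 0.989], [-0.001, 0.989, 0.146], [-1.0, 0.0, -0.005]]
contact_force: [0.4, 0.0, 0.5]
opening: 0.0513
```

```bash
cat >> h.py <<'E'
def st():
    s=sensors.get_state();R=np.array(s['tool_rot']);print('t',round(s['t'],2),'p',np.round(s['position'],4),'yawy',round(np.degrees(np.arctan2(R[1,1],R[0,1])),2),'F',np.round(s['contact_force'],1),'open',round(s['opening'],4),'tilt',R[:,0].round(4));return s,R
def need(target,R,p):
    print('need cm tool',(R.T@(np.array(target)-p)*100).round(2))
E
python3 - <<'E'
from h import *
s,R=st();need([.450,.1335,.073],R,s['position'])
t=grab('top');c=grab('scene')
z=lambda d,x,y,w,h,k:cv2.resize(d['img'][y:y+h,x:x+w],(w*k,h*k),interpolation=cv2.INTER_CUBIC)
cv2.imwrite('pics/a1.png',np.hstack([z(t,215,205,95,120,4),z(c,330,130,100,120,4)]))
E
```

```text
t 2.1 p [0.4476 0.1337 0.1692] yawy 98.38 F [0.4 0.  0.5] open 0.0513 tilt [-5.2e-03 -6.0e-04 -1.0e+00]
need cm tool [ 9.62 -0.06  0.28]
```

View pics/a1.png

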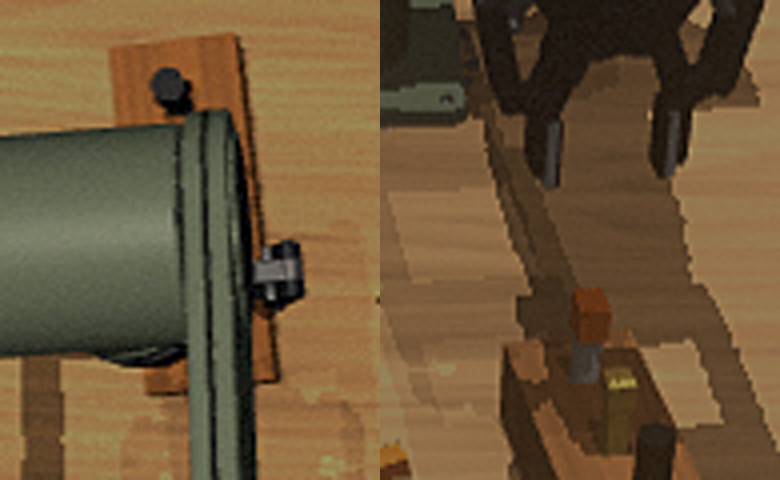

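The fingers straddle the head: the tips are at (550,185) and (668,175), with the head between and below them at (590,295). I'll descend and grip.

Call:
jog_arm([
  [2,0,0.28],
  [3,-0.06,0],
  [2.6,0,0],
  [1.5,0,0],
  [0.5,0,0],
  [0,0,0],
  [0,0,0],
  [0,0,0],
  [0,0,0],
  [0,0,0],
  [0,0,0],
  [0,0,0],
], grip=[0.6,0.6,0.6,0.6,0.6,0.6,0,0,0,0,0,0], roll=[0,0,0,0,0,0,0,0,0,0,0,0])

```text
t: 3.7
position: [0.4533, 0.1339, 0.0762]
tool_rot: [[0.002, -0.148, 0.989], [0.0, 0.989, 0.148], [-1.0, -0.0, 0.002]]
contact_force: [-0.1, -0.7, 5.7]
opening: 0.0149
```

Call:
jog_arm([
  [-0.5,0,0],
  [-1,0,0],
  [-1.5,0,0],
  [-2.5,0,0],
  [-3,0,0],
  [-3,0,0],
  [-2.5,0,0],
  [0,0,0],
  [0,0,0],
  [0,0,0],
  [0,0,0],
  [0,0,0],
  [0,0,0],
  [0,0,0],
  [0,0,0],
  [0,0,0],
], grip=[0,0,0,0,0,0,0,0,0,0,0,0,0,0,0,0], roll=[0,0,0,0,0,0,0,10,10,10,10,10,10,10,10,0])

```text
t: 5.7
position: [0.4525, 0.1339, 0.2161]
tool_rot: [[0.001, 0.948, 0.319], [0.0, 0.319, -0.948], [-1.0, 0.001, 0.0]]
contact_force: [0.7, -0.4, -1.3]
opening: 0.0147
```

```bash
python3 - <<'E'
from h import *
import pickle
s,R=st();print(np.round(s['qpos'],1))
c=grab('scene');pickle.dump((c,s),open('lift.pkl','wb'))
u,v=proj(c,s['position']);print(u,v)
u,v=int(u)-50,int(v)-50
cv2.imwrite('pics/b1.png',cv2.resize(c['img'][v:v+100,u:u+100],None,fx=6,fy=6,interpolation=cv2.INTER_CUBIC));print(u,v)
E
```

```text
t 5.7 p [0.4525 0.1339 0.2161] yawy 18.6 F [ 0.7 -0.4 -1.3] open 0.0147 tilt [ 9.e-04  1.e-04 -1.e+00]
[  6.   -0.2 103.4   0.   76.8 -12.7]
385.94682980501284 155.36169986310657
335 105
```

View pics/b1.png

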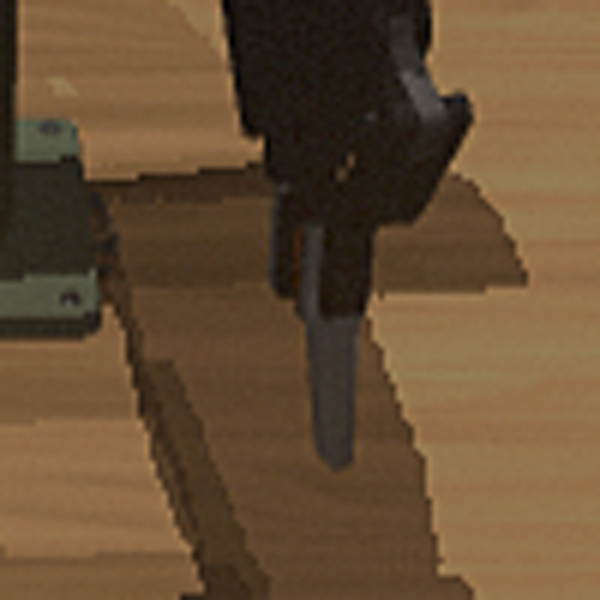

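```bash
python3 - <<'E'
from h import *
import pickle
c,s=pickle.load(open('lift.pkl','rb'));R=np.array(s['tool_rot']);p=np.array(s['position'])
def sil(sg,off,zt):
    K=[]
    for h,xa,xb,w in[(0,-3,3,4.5),(3,-4,4.3,6),(30,-4,7,6),(60,-4,10,6)]:
        q=[]
        for x in(xa,xb):
            for y in(-w,w):
                P=p.copy();P[2]=zt+h/1e3
                P=P+R[:,2]*(off+sg*(x-3))/1e3+R[:,1]*y/1e3
                q.append(((proj(c,P)-[335,105]+.5)*6-.5))
        q=np.array(q);K.append((h,q[:,0].min().round(),q[:,0].max().round(),q[:,1].mean().round()))
    return K
for sg in(1,-1):
  for off in (-3.3,0):
    print(sg,off);[print('  ',*k) for k in sil(sg,off,.155)]
im=c['img'].astype(int)
for v in range(158,184,2): print(v,(v-105)*6, im[v,380:400].sum(1))
E
```

```text
1 -3.3
   0 299.0 327.0 464.0
   3 294.0 332.0 457.0
   30 292.0 338.0 387.0
   60 289.0 345.0 306.0
1 0
   0 289.0 318.0 466.0
   3 285.0 323.0 458.0
   30 282.0 329.0 388.0
   60 280.0 336.0 308.0
-1 -3.3
   0 282.0 310.0 468.0
   3 278.0 316.0 460.0
   30 283.0 330.0 388.0
   60 289.0 345.0 306.0
-1 0
   0 273.0 301.0 469.0
   3 269.0 307.0 462.0
   30 274.0 321.0 390.0
   60 280.0 336.0 308.0
158 318 [195 199 190 211 211 153 163 156 155 117 142 171 160 166 152 199 188 364
 345 337]
160 330 [211 202 202 202 212 214 135 152 156 155 163 158 155 145 168 204 191 365
 344 340]
162 342 [215 220 218 222 214 232 148 147 162 167 156 157 163 149 214 223 210 189
 344 359]
164 354 [212 209 222 219 217 224 149 149 163 164 150 152 161 151 191 227 224 212
 196 372]
166 366 [204 208 202 205 205 214 171 139 153 162 157 161 159 151 202 223 216 210
 197 342]
168 378 [208 209 211 204 199 211 161 147 155 159 158 159 163 143 195 205 205 204
 197 187]
170 390 [201 198 192 199 196 200 185 126 160 166 161 154 152 147 198 213 213 203
 205 211]
172 402 [203 208 216 198 206 213 222 121 159 162 165 159 154 135 204 223 212 211
 199 208]
174 414 [204 216 203 205 207 215 226 127 155 171 152 159 153 138 189 210 187 198
 193 194]
176 426 [209 206 210 215 205 207 197 147 144 160 157 164 154 138 195 195 196 200
 190 208]
178 438 [213 217 206 208 215 221 219 172 137 161 153 152 131 142 214 215 216 200
 194 207]
180 450 [229 220 218 220 219 224 221 207 146 146 158 156 145 141 235 221 221 224
 218 218]
182 462 [203 203 209 201 193 207 205 214 210 188 157 146 143 179 210 214 209 219
 214 204]
```

Key +x matches tool z. That fits the pre-grasp lean of about 2° onto the slot's edge, and the silhouette agrees. To get the tip's offset in the tool without camera bias, I'll look from two opposite rolls.

Call:
jog_arm([
  [0,0,0],
  [0,0,0],
  [0,0,0],
  [0,0,0],
  [0,0,0],
  [0,0,0],
], grip=[0,0,0,0,0,0], roll=[9.7,9.7,9.6,9.6,0,0])

```text
t: 6.5
position: [0.4525, 0.1338, 0.2155]
tool_rot: [[0.0, 0.94, -0.341], [0.0, -0.341, -0.94], [-1.0, 0.0, -0.0]]
contact_force: [0.2, -0.5, -0.2]
opening: 0.0147
```

```bash
python3 - <<'E'
from h import *
import pickle
s,R=st();c=grab('scene');pickle.dump((c,s),open('v1.pkl','wb'))
E
```

```text
t 6.5 p [0.4525 0.1338 0.2155] yawy -19.92 F [ 0.2 -0.5 -0.2] open 0.0147 tilt [ 2.e-04  0.e+00 -1.e+00]
```

Call:
jog_arm([
  [0,0,0],
  [0,0,0],
  [0,0,0],
  [0,0,0],
  [0,0,0],
  [0,0,0],
  [0,0,0],
  [0,0,0],
  [0,0,0],
  [0,0,0],
  [0,0,0],
  [0,0,0],
  [0,0,0],
  [0,0,0],
  [0,0,0],
  [0,0,0],
  [0,0,0],
  [0,0,0],
  [0,0,0],
  [0,0,0],
], grip=[0,0,0,0,0,0,0,0,0,0,0,0,0,0,0,0,0,0,0,0], roll=[-10,-10,-10,-10,-10,-10,-10,-10,-10,-10,-10,-10,-10,-10,-10,-10,-10,-10,0,0])

```text
t: 9.05
position: [0.4524, 0.1338, 0.2153]
tool_rot: [[-0.0, -0.938, 0.345], [0.0, 0.345, 0.938], [-1.0, 0.0, -0.0]]
contact_force: [0.3, -0.7, 0.0]
opening: 0.0147
```

```bash
python3 - <<'E'
from h import *
import pickle
s,R=st();c=grab('scene');pickle.dump((c,s),open('v2.pkl','wb'))
o=[]
for f in('v1.pkl','v2.pkl'):
    c,s=pickle.load(open(f,'rb'));print(proj(c,s['position']))
    o.append(cv2.resize(c['img'][115:200,345:427],None,fx=4.8,fy=6,interpolation=cv2.INTER_NEAREST))
cv2.imwrite('pics/c1.png',np.hstack(o))
E
```

```text
t 9.05 p [0.4524 0.1338 0.2153] yawy 159.79 F [ 0.3 -0.7  0. ] open 0.0147 tilt [-0.  0. -1.]
[385.91432075 155.6292882 ]
[385.8951043  155.70501397]
```

View pics/c1.png

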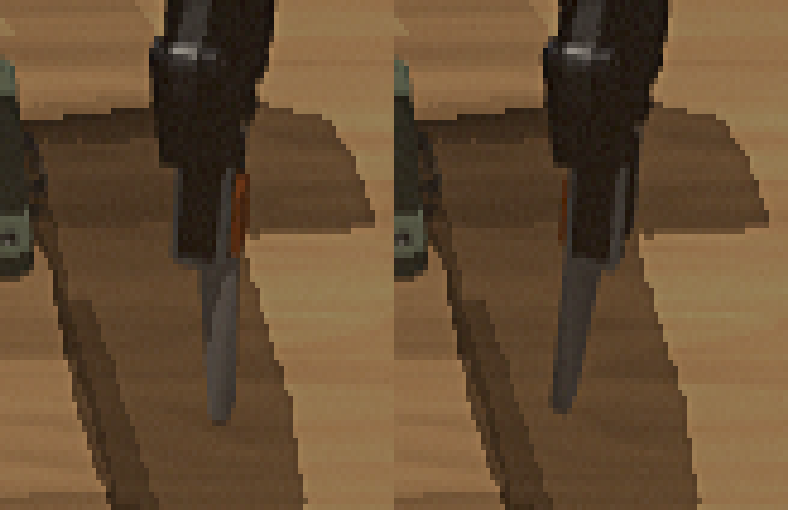

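Both views show the shank leaning about 2°. The tip is at (219,422) with tool z pointing left and (562,412) with it pointing right. The tip therefore lies about 10.5 mm along -tool z, and key +x is confirmed as +tool z. I'll move over the keyway.

Call:
jog_arm([
  [0,0,0],
  [0,0,0],
  [0,0,0],
  [0,0,0],
  [0,0,0],
  [0,0,0],
  [0,-3.77,-0.29],
  [0,-3.77,-0.29],
  [0,-3.77,-0.29],
  [0,-3.77,-0.29],
  [0,-3.77,-0.29],
  [0,-3.77,-0.29],
  [0,-3.77,-0.29],
  [0,-3.77,-0.29],
  [0,-3.77,-0.29],
  [0,-3.77,-0.29],
  [0,0,0],
  [0,0,0],
], grip=[0,0,0,0,0,0,0,0,0,0,0,0,0,0,0,0,0,0], roll=[8.6,8.6,8.6,8.6,8.6,8.5,0,0,0,0,0,0,0,0,0,0,0,0])

```text
t: 11.35
position: [0.5435, -0.2326, 0.2149]
tool_rot: [[-0.001, -0.315, 0.949], [0.001, 0.949, 0.315], [-1.0, 0.001, -0.0]]
contact_force: [0.8, 0.2, -0.3]
opening: 0.0147
```

```bash
python3 - <<'E'
from h import *
s,R=st();need([.5429,-.2328,.158],R,s['position'])
E
```

```text
t 11.35 p [ 0.5435 -0.2326  0.2149] yawy 108.34 F [ 0.8  0.2 -0.3] open 0.0147 tilt [-8.e-04  1.e-03 -1.e+00]
need cm tool [ 5.69 -0.   -0.06]
```

Call:
jog_arm([
  [2,0,-0.06],
  [2.2,0,0],
  [1.7,0,0],
  [0,0,0],
  [0,0,0],
], grip=[0,0,0,0,0], roll=[0,0,0,0,0])

```text
t: 11.98
position: [0.5438, -0.2332, 0.1571]
tool_rot: [[0.001, -0.316, 0.949], [-0.001, 0.949, 0.316], [-1.0, -0.001, 0.001]]
contact_force: [0.1, -0.9, -0.6]
opening: 0.0152
```

```bash
python3 - <<'E'
from h import *
import pickle
s,R=st();c=grab('scene');t=grab('top');pickle.dump((c,t,s),open('d.pkl','wb'))
z=lambda d,x,y,w,h,k:cv2.resize(d['img'][y:y+h,x:x+w],(w*k,h*k),interpolation=cv2.INTER_CUBIC)
cv2.imwrite('pics/d1.png',np.hstack([z(c,170,175,55,80,7),z(t,390,205,50,70,8)[:560]]))
E
```

```text
t 11.97 p [ 0.5438 -0.2332  0.1571] yawy 108.41 F [ 0.1 -0.9 -0.6] open 0.0152 tilt [ 1.1e-03 -6.0e-04 -1.0e+00]
```

View pics/d1.png

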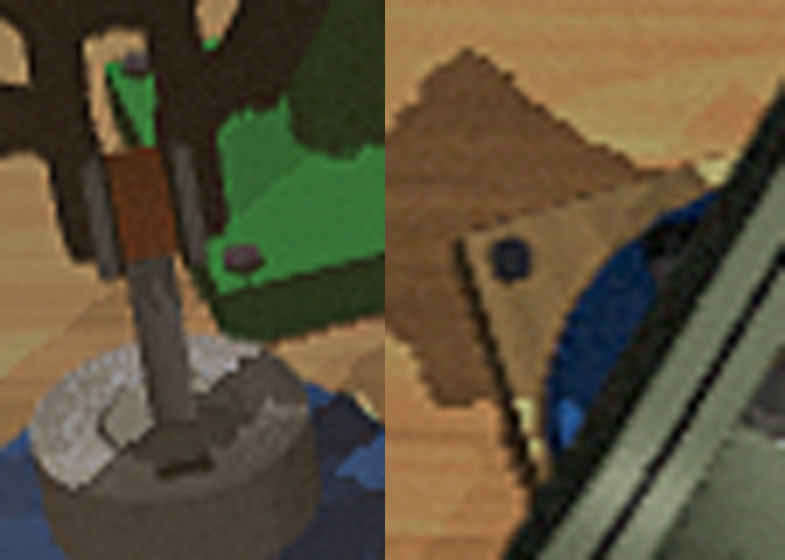

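```bash
python3 - <<'E'
from h import *
import pickle
c,t,s=pickle.load(open('d.pkl','rb'));R=np.array(s['tool_rot']);p=np.array(s['position'])
z=lambda u,v:((170+(u+.5)/7-.5),(175+(v+.5)/7-.5))
tip=p+R[:,2]*-.0105;tip[2]=p[2]-.0612
print('tip pred px',proj(c,tip)*7-np.array([170,175])*7, 'seen tip ray@z',ray(c,*z(173,425),tip[2]),tip)
u=np.array([.949,.315,0]);v=np.array([-.315,.949,0]);C=np.array([.518,-.2411,.085])
for x in(11,22.5):print([((proj(c,C+u*x/1e3+v*y/1e3)-[170,175])*7).round() for y in(7.5,-7.5)])
# undisturbed: dark pixels in the slot region, both cameras
for f,zz in(('scene0.pkl',0),('top0.pkl',0)):
    d=pickle.load(open(f,'rb'));g=d['img'].astype(int).sum(2)
    cu,cv=proj(d,C+u*.017).round().astype(int);sub=g[cv-7:cv+8,cu-9:cu+10];print(f,cu-9,cv-7);print(sub)
E
```

```text
tip pred px [164.90863567 414.31804743] seen tip ray@z [ 0.53735995 -0.23459894  0.09588349] [ 0.53385821 -0.23652255  0.09588349]
[array([197., 428.]), array([142., 439.])]
[array([204., 452.]), array([149., 464.])]
scene0.pkl 186 232
[[329 397 392 392 392 393 394 391 389 390 378 389 387 384 386 386 402 267
  252]
 [406 392 388 389 388 383 382 382 379 389 382 384 385 383 377 388 398 316
  257]
 [401 396 392 381 385 381 381 386 382 387 386 390 384 390 384 397 399 229
  276]
 [396 383 380 377 384 388 390 387 393 388 386 396 383 393 399 389 305 147
  381]
 [393 389 392 386 389 389 395 385 386 389 389 378 312 392 385 306 208 337
  435]
 [379 397 394 387 396 386 385 318 252 258 194 125 142 246 252 146 326 464
  421]
 [196 367 368 380 397 326 133 147 137 170 169 168 165 141 232 308 409 399
  405]
 [319 203 235 245 324 178 159 161 180 172 174 177 180 122 435 418 400 408
  397]
 [438 427 383 247 255 234 166 171 169 179 169 159 135 101 336 418 402 394
  397]
 [423 409 403 425 422 438 223 143 127 127  91 110 134 124 261 410 396 394
  395]
 [401 397 407 390 402 421 254 122 131 166 213 251 303 
[... 884 characters left out ...]
   0   0  53  78 112  72 262 165  62  79 322
  439]
 [470 463 467 465 493 412 194   0   0  72 108 106  64 231 486 449 254  54
  187]
 [459 462 468 485 398 148  19  69 106  82  76  60  80  45 425 505 494 358
  193]
 [464 469 474 485 235  70 381 432 283 126  79 171 263 351 460 478 479 490
  359]
 [461 472 484 413 156 434 514 306 225 274 465 519 497 487 476 462 458 470
  498]
 [456 469 490 273 209 438 488 480 495 494 483 475 469 459 463 464 456 469
  475]
 [467 471 406 149 397 494 459 463 465 469 465 469 472 457 460 459 457 467
  474]
 [475 474 408 204 409 479 473 461 461 463 454 464 461 458 454 456 460 450
  465]
 [465 469 416 158 397 476 464 473 470 458 465 472 462 471 457 456 447 459
  453]]
```

In the scene image the tip and the slot are off from prediction by the same amount, about (+1.2, +1.4) px. That is camera bias, so the relative alignment is as planned. I'll lower slowly and watch the force.

Call:
jog_arm([
  [0.4,0,0],
  [0.4,0,0],
  [0.3,0,0],
  [0.2,0,0],
  [0.2,0,0],
  [0.2,0,0],
  [0,0,0],
  [0,0,0],
], grip=[0,0,0,0,0,0,0,0], roll=[0,0,0,0,0,0,0,0])

```text
t: 13.08
position: [0.5433, -0.2333, 0.1394]
tool_rot: [[0.0, -0.315, 0.949], [-0.0, 0.949, 0.315], [-1.0, -0.0, 0.0]]
contact_force: [0.0, 0.5, -0.6]
opening: 0.0147
```

Call:
jog_arm([
  [0.2,0,0],
  [0.2,0,0],
  [0.2,0,0],
  [0.2,0,0],
  [0.2,0,0],
  [0,0,0],
  [0,0,0],
], grip=[0,0,0,0,0,0,0], roll=[0,0,0,0,0,0,0])

```text
t: 13.95
position: [0.5433, -0.2333, 0.1293]
tool_rot: [[0.0, -0.315, 0.949], [-0.0, 0.949, 0.315], [-1.0, -0.0, 0.0]]
contact_force: [0.8, -0.1, -0.9]
opening: 0.015
```

Call:
jog_arm([
  [0.15,0,0],
  [0.15,0,0],
  [0.1,0,0],
  [0.1,0,0],
  [0.1,0,0],
  [0,0,0],
  [0,0,0],
], grip=[0,0,0,0,0,0,0], roll=[0,0,0,0,0,0,0])

```text
t: 14.82
position: [0.5431, -0.2332, 0.1232]
tool_rot: [[-0.0, -0.315, 0.949], [0.0, 0.949, 0.315], [-1.0, 0.0, -0.0]]
contact_force: [0.1, -0.1, -1.9]
opening: 0.0149
```

Call:
jog_arm([
  [0.1,0,0],
  [0.1,0,0],
  [0.1,0,0],
  [0.1,0,0],
  [0.1,0,0],
  [0.1,0,0],
  [0,0,0],
  [0,0,0],
], grip=[0,0,0,0,0,0,0,0], roll=[0,0,0,0,0,0,0,0])

```text
t: 15.82
position: [0.5429, -0.2334, 0.1172]
tool_rot: [[-0.001, -0.315, 0.949], [-0.0, 0.949, 0.315], [-1.0, 0.0, -0.001]]
contact_force: [-4.1, -2.4, 1.4]
opening: 0.0151
```

The liner pushes back at 29 mm depth (4.7 N inward). I'll ease toward the floor, then release so the key can settle.

Call:
jog_arm([
  [0,0,-0.05],
  [0,0,-0.05],
  [0,0,0],
  [0,0,0],
  [0,0,0],
  [0,0,0],
  [0,0,0],
  [0,0,0],
], grip=[0,0,0,0.3,0.4,0.4,0.4,0.4], roll=[0,0,0,0,0,0,0,0])

```text
t: 16.82
position: [0.5424, -0.2335, 0.1173]
tool_rot: [[0.0, -0.315, 0.949], [0.0, 0.949, 0.315], [-1.0, 0.0, 0.0]]
contact_force: [0.6, 1.0, 0.5]
opening: 0.034
```

```bash
python3 - <<'E'
from h import *
import pickle
s,R=st();c=grab('scene');pickle.dump((c,s),open('e.pkl','wb'))
cv2.imwrite('pics/e1.png',cv2.resize(c['img'][165:265,155:240],None,fx=6,fy=6,interpolation=cv2.INTER_CUBIC))
E
```

```text
t 16.82 p [ 0.5424 -0.2335  0.1173] yawy 108.38 F [0.6 1.  0.5] open 0.034 tilt [ 2.e-04  1.e-04 -1.e+00]
```

View pics/e1.png

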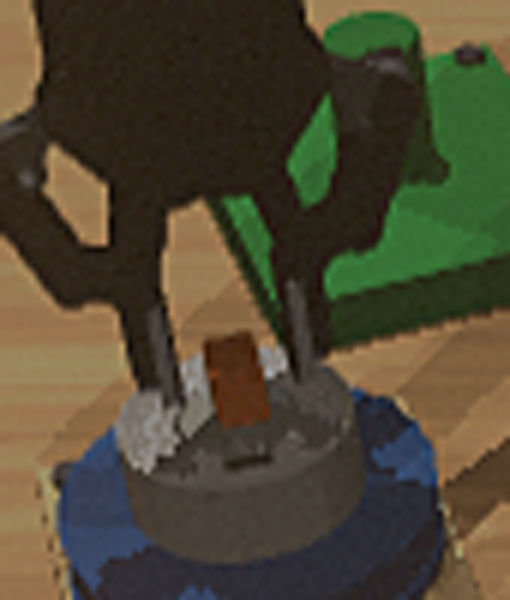

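The key has slid deep: the head sits just above the hub at (235,380) and looks upright between the open fingers. Next I'll rise, shut the gripper and centre over the head.

Call:
jog_arm([
  [-1,0,0],
  [-2,0,0],
  [-1.5,0,0],
  [0,0.05,-0.35],
  [0,0,-0.4],
  [0,0,0],
  [0,0,0],
  [0,0,0],
  [1.5,0,0],
  [0,0,0],
], grip=[0.4,0.4,0.4,0,0,0,0,0,0,0], roll=[0,0,0,0,0,0,0,0,0,0])

```text
t: 18.12
position: [0.5336, -0.2346, 0.1449]
tool_rot: [[-0.004, -0.315, 0.949], [0.002, 0.949, 0.315], [-1.0, 0.003, -0.003]]
contact_force: [0.3, -0.5, -0.9]
opening: 0.0003
```

```bash
python3 - <<'E'
from h import *
import pickle
s,R=st();need([.5351,-.2354,.13],R,s['position'])
c=grab('scene');pickle.dump((c,s),open('f.pkl','wb'))
u=np.array([.949,.315,0]);v=np.array([-.315,.949,0]);C=np.array([.518,-.2411,0])
for d in(30,40,50):
  for x in(8,28): print(d,x,[(proj(c,C+u*x/1e3+v*y/1e3+[0,0,.171-d/1e3])+[1.15,1.5]-[155,165])*6//1 for y in(8,-8)])
cv2.imwrite('pics/f1.png',cv2.resize(c['img'][165:265,155:240],None,fx=6,fy=6,interpolation=cv2.INTER_CUBIC))
E
```

```text
t 18.12 p [ 0.5336 -0.2346  0.1449] yawy 108.39 F [ 0.3 -0.5 -0.9] open 0.0003 tilt [-0.0038  0.0024 -1.    ]
need cm tool [ 1.49 -0.13  0.12]
30 8 [array([241., 288.]), array([189., 298.])]
30 28 [array([252., 323.]), array([199., 333.])]
40 8 [array([245., 314.]), array([194., 324.])]
40 28 [array([256., 349.]), array([204., 360.])]
50 8 [array([249., 340.]), array([199., 350.])]
50 28 [array([260., 375.]), array([209., 385.])]
```

View pics/f1.png

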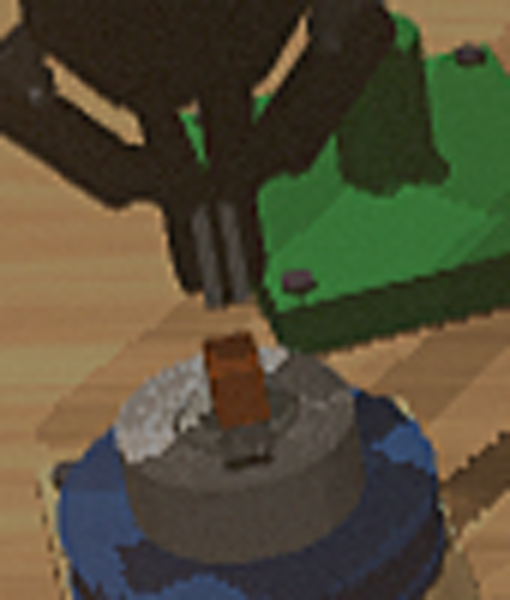

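The head top spans (205–258, 332–370) px, which puts the tip about 46 mm deep and the head top at z ≈ 0.125. It is upright and centred as modelled, so I'll come down onto it.

Call:
jog_arm([
  [0.6,-0.1,0.1],
  [0.6,0,0],
  [0.3,0,0],
  [0,0,0],
  [0,0,0],
], grip=[0,0,0,0,0], roll=[0,0,0,0,0])

```text
t: 18.8
position: [0.5364, -0.2362, 0.1325]
tool_rot: [[0.0, -0.315, 0.949], [-0.0, 0.949, 0.315], [-1.0, -0.0, 0.0]]
contact_force: [0.7, 0.0, 0.8]
opening: -0.0003
```

Call:
jog_arm([
  [0.1,0,0],
  [0.1,0,0],
  [0.05,0,0],
  [0,0,0],
], grip=[0,0,0,0], roll=[0,0,0,0])

```text
t: 19.3
position: [0.5363, -0.2361, 0.1297]
tool_rot: [[-0.0, -0.315, 0.949], [0.0, 0.949, 0.315], [-1.0, 0.0, -0.0]]
contact_force: [0.2, -0.2, 0.6]
opening: -0.0002
```

Call:
jog_arm([
  [0.05,0,0],
  [0.05,0,0],
  [0.05,0,0],
  [0.05,0,0],
  [0,0,0],
], grip=[0,0,0,0,0], roll=[0,0,0,0,0])

```text
t: 19.92
position: [0.5363, -0.2361, 0.1277]
tool_rot: [[-0.0, -0.315, 0.949], [0.0, 0.949, 0.315], [-1.0, 0.0, -0.0]]
contact_force: [0.4, 0.0, 0.6]
opening: 0.0002
```

Call:
jog_arm([
  [0.05,0,0],
  [0.05,0,0],
  [0,0,0],
  [0,0,0],
], grip=[0,0,0,0], roll=[0,0,0,0])

```text
t: 20.42
position: [0.5363, -0.2361, 0.1268]
tool_rot: [[-0.0, -0.315, 0.949], [-0.0, 0.949, 0.315], [-1.0, -0.0, -0.0]]
contact_force: [1.0, -0.9, 1.2]
opening: 0.0001
```

Call:
jog_arm([
  [0.05,0,0],
  [0.05,0,0],
  [0,0,0],
  [0,0,0],
], grip=[0,0,0,0], roll=[0,0,0,0])

```text
t: 20.92
position: [0.5363, -0.2361, 0.1258]
tool_rot: [[-0.0, -0.315, 0.949], [-0.0, 0.949, 0.315], [-1.0, -0.0, -0.0]]
contact_force: [-0.3, -0.5, 0.1]
opening: 0.0002
```

Call:
jog_arm([
  [0.05,0,0],
  [0,0,0],
  [0,0,0],
  [0,0,0],
], grip=[0,0,0,0], roll=[0,0,0,0])

```text
t: 21.42
position: [0.5363, -0.2361, 0.1253]
tool_rot: [[-0.0, -0.315, 0.949], [0.0, 0.949, 0.315], [-1.0, 0.0, -0.0]]
contact_force: [-0.0, 0.0, 0.8]
opening: 0.0002
```

Call:
jog_arm([
  [0.05,0,0],
  [0.05,0,0],
  [0,0,0],
  [0,0,0],
], grip=[0,0,0,0], roll=[0,0,0,0])

```text
t: 21.92
position: [0.5363, -0.2361, 0.1243]
tool_rot: [[-0.0, -0.315, 0.949], [-0.0, 0.949, 0.315], [-1.0, 0.0, -0.0]]
contact_force: [0.2, -0.7, -0.6]
opening: -0.0
```

Call:
jog_arm([
  [0.05,0,0],
  [0.05,0,0],
  [0,0,0],
  [0,0,0],
], grip=[0,0,0,0], roll=[0,0,0,0])

```text
t: 22.42
position: [0.5363, -0.2361, 0.1233]
tool_rot: [[-0.0, -0.315, 0.949], [-0.0, 0.949, 0.315], [-1.0, 0.0, -0.0]]
contact_force: [1.2, 0.1, -0.1]
opening: -0.0003
```

Call:
jog_arm([
  [0.05,0,0],
  [0.05,0,0],
  [0,0,0],
  [0,0,0],
], grip=[0,0,0,0], roll=[0,0,0,0])

```text
t: 22.92
position: [0.5363, -0.2361, 0.1223]
tool_rot: [[0.0, -0.315, 0.949], [-0.0, 0.949, 0.315], [-1.0, -0.0, 0.0]]
contact_force: [0.5, 0.3, 1.3]
opening: 0.0001
```

Call:
jog_arm([
  [0.05,0,0],
  [0.05,0,0],
  [0,0,0],
  [0,0,0],
], grip=[0,0,0,0], roll=[0,0,0,0])

```text
t: 23.42
position: [0.5365, -0.2365, 0.122]
tool_rot: [[0.001, -0.315, 0.949], [-0.001, 0.949, 0.315], [-1.0, -0.001, 0.0]]
contact_force: [-2.5, -1.1, 4.8]
opening: 0.0001
```

Contact. I'll keep pressing in small steps.

Call:
jog_arm([
  [0.05,0,0],
  [0,0,0],
  [0,0,0],
  [0,0,0],
], grip=[0,0,0,0], roll=[0,0,0,0])

```text
t: 23.92
position: [0.5366, -0.2367, 0.1218]
tool_rot: [[0.001, -0.315, 0.949], [-0.001, 0.949, 0.315], [-1.0, -0.001, 0.0]]
contact_force: [-3.0, -1.3, 6.3]
opening: -0.0001
```

Call:
jog_arm([
  [0.05,0,0],
  [0,0,0],
  [0,0,0],
  [0,0,0],
], grip=[0,0,0,0], roll=[0,0,0,0])

```text
t: 24.42
position: [0.5366, -0.2368, 0.1216]
tool_rot: [[0.001, -0.315, 0.949], [-0.002, 0.949, 0.315], [-1.0, -0.002, 0.0]]
contact_force: [-2.2, 0.3, 8.0]
opening: 0.0
```

Call:
jog_arm([
  [0.05,0,0],
  [0.05,0,0],
  [0,0,0],
  [0,0,0],
], grip=[0,0,0,0], roll=[0,0,0,0])

```text
t: 24.92
position: [0.5368, -0.2371, 0.1212]
tool_rot: [[0.001, -0.315, 0.949], [-0.002, 0.949, 0.315], [-1.0, -0.002, 0.0]]
contact_force: [-4.0, -0.0, 10.7]
opening: 0.0
```

Call:
jog_arm([
  [0.05,0,0],
  [0,0,0],
  [0,0,0],
  [0,0,0],
], grip=[0,0,0,0], roll=[0,0,0,0])

```text
t: 25.42
position: [0.5368, -0.2373, 0.121]
tool_rot: [[0.001, -0.315, 0.949], [-0.002, 0.949, 0.315], [-1.0, -0.003, 0.001]]
contact_force: [-3.6, -0.6, 10.8]
opening: 0.0001
```

Call:
jog_arm([
  [0.05,0,0],
  [0,0,0],
  [0,0,0],
  [0,0,0],
], grip=[0,0,0,0], roll=[0,0,0,0])

```text
t: 25.92
position: [0.5369, -0.2374, 0.1208]
tool_rot: [[0.002, -0.316, 0.949], [-0.003, 0.949, 0.316], [-1.0, -0.003, 0.001]]
contact_force: [-3.9, -1.4, 12.8]
opening: -0.0002
```

Call:
jog_arm([
  [0.05,0,0],
  [0,0,0],
  [0,0,0],
  [0,0,0],
], grip=[0,0,0,0], roll=[0,0,0,0])

```text
t: 26.42
position: [0.537, -0.2376, 0.1206]
tool_rot: [[0.002, -0.315, 0.949], [-0.003, 0.949, 0.315], [-1.0, -0.003, 0.001]]
contact_force: [-4.3, 0.6, 13.2]
opening: 0.0004
```

Call:
jog_arm([
  [0.06,0,0],
  [0,0,0],
  [0,0,0],
  [0,0,0],
], grip=[0,0,0,0], roll=[0,0,0,0])

```text
t: 26.92
position: [0.537, -0.2378, 0.1204]
tool_rot: [[0.002, -0.316, 0.949], [-0.003, 0.949, 0.316], [-1.0, -0.004, 0.001]]
contact_force: [-6.3, 0.1, 14.6]
opening: -0.0001
```

```bash
python3 - <<'E'
from h import *
F=[]
for i in range(3):
    F.append(sensors.get_state()['contact_force']);grab('top')
print(np.round(F,1));st()
E
```

```text
[[-6.3  0.1 14.6]
 [-4.7 -0.6 14.2]
 [-5.8 -0.3 15.3]]
t 27.07 p [ 0.5371 -0.2378  0.1204] yawy 108.39 F [-5.1  1.  15. ] open -0.0001 tilt [ 0.0019 -0.0034 -1.    ]
```

It's holding 14.8 N (mean of four readings). I'll retreat straight up and check.

Call:
jog_arm([
  [-0.2,0,0],
  [-0.3,0,0],
  [-0.5,0,0],
  [-1.5,0,0],
  [-3,0,0],
  [-4,0,0],
  [-3,0,0],
  [0,0,0],
  [0,0,0],
], grip=[0,0,0,0,0,0,0,0,0], roll=[0,0,0,0,0,0,0,0,0])

```text
t: 28.2
position: [0.5359, -0.2358, 0.2417]
tool_rot: [[-0.001, -0.316, 0.949], [0.001, 0.949, 0.316], [-1.0, 0.001, -0.001]]
contact_force: [-0.4, 0.8, -1.3]
opening: 0.0002
```

```bash
python3 - <<'E'
from h import *
s,R=st();c=grab('scene','g0.png')
cv2.imwrite('pics/g1.png',cv2.resize(c['img'][165:265,155:240],None,fx=6,fy=6,interpolation=cv2.INTER_CUBIC))
E
```

```text
t 28.2 p [ 0.5359 -0.2358  0.2417] yawy 108.39 F [-0.4  0.8 -1.3] open 0.0002 tilt [-8.e-04  6.e-04 -1.e+00]
```

View pics/g1.png

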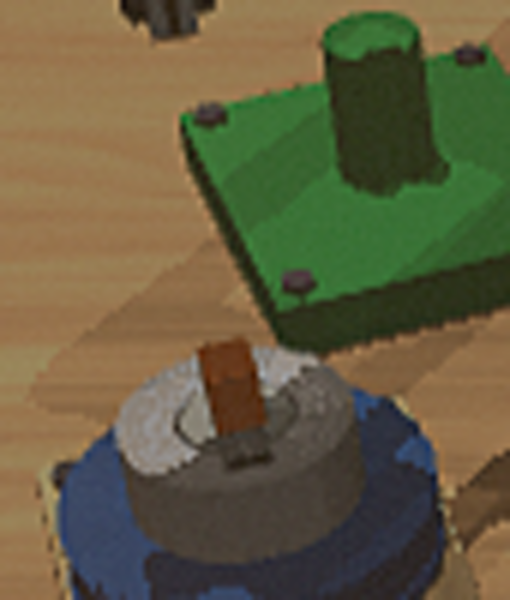

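The key is in place with its head at about (230,385), leaning slightly toward -y. I'll clear the arm and use my last picture for a check from both cameras.

Call:
jog_arm([
  [0,3.5,0],
  [0,3.5,0],
  [0,3.5,0],
  [0,3.5,0],
  [0,3.5,0],
  [0,3.5,0],
  [0,3.5,0],
  [0,0,0],
  [0,0,0],
], grip=[0,0,0,0,0,0,0,0,0], roll=[0,0,0,0,0,0,0,0,0])

```text
t: 29.38
position: [0.4586, -0.0038, 0.2412]
tool_rot: [[-0.002, -0.316, 0.949], [-0.0, 0.949, 0.316], [-1.0, 0.0, -0.002]]
contact_force: [0.5, -0.0, 1.5]
opening: -0.0001
```

```bash
python3 - <<'E'
from h import *
import pickle
s,R=st();c=grab('scene','h0.png');t=grab('top','h1.png');pickle.dump((c,t),open('h.pkl','wb'))
u=np.array([.949,.315,0]);v=np.array([-.315,.949,0]);C=np.array([.518,-.2411,0])
g=pickle.load(open('top0.pkl','rb'))
print('shaft px model',proj(t,C+[0,0,.085]))
for d in (46,51):print(d,[(proj(t,C+u*x/1e3+v*y/1e3+[0,0,.171-d/1e3])-[412,222])*7//1 for x,y in((8,8),(8,-8),(28,-8),(28,8))])
a=[cv2.resize(t['img'][222:282,412:468],None,fx=7,fy=7,interpolation=cv2.INTER_CUBIC),cv2.resize(c['img'][210:260,170:220],(420,420),interpolation=cv2.INTER_CUBIC)[:420]]
cv2.imwrite('pics/h2.png',np.hstack(a))
E
```

```text
t 29.38 p [ 0.4586 -0.0038  0.2412] yawy 108.4 F [ 0.5 -0.   1.5] open -0.0001 tilt [-1.7e-03 -1.0e-04 -1.0e+00]
shaft px model [442.60145717 254.68561704]
46 [array([207., 195.]), array([259., 180.]), array([238., 114.]), array([185., 130.])]
51 [array([204., 197.]), array([256., 182.]), array([234., 117.]), array([182., 132.])]
```

View pics/h2.png

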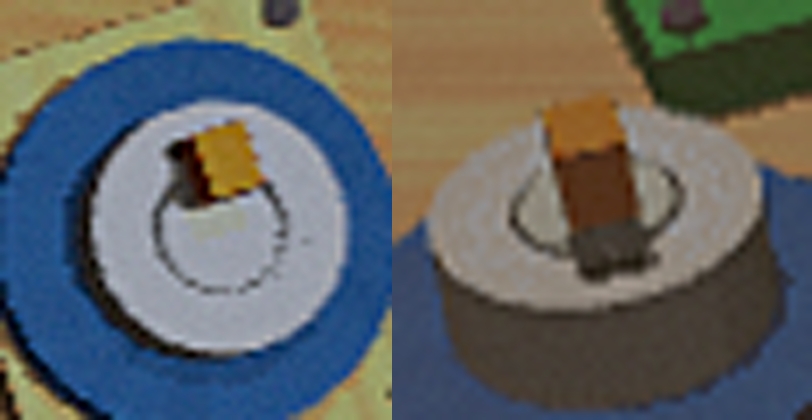

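```bash
python3 -c "
from h import *
print(order.close_job());st()"
```

```text
the job is handed in; nothing more can be done
None
the job is handed in; nothing more can be done
```

The key is wedged in the blue pulley's keyway with its sloped side outward, and I handed the job in at about 29.5 s with the robot touching nothing. I gripped the orange-headed key from the rack and let it slide into the keyway, and its tip ended about 50 mm below the mouth. I then pressed the head down in small steps to about 15 N (mean vertical reading 14.8 N, peak 15.3 N) and backed off.

**Last checks:**
- **Hold:** after I retreated, both cameras showed the key standing in the slot. The tool height under load (0.120 m) agrees with that depth. I did not pull-test the grip, so it rests on the press force.
- **Lean:** the head leans roughly 2–3° toward world -y and sits about 1.5 mm off centre. That is within the slot's side play, and I left it so as not to loosen the wedge. The tool drifted about 1.7 mm that way while pressing, which likely added to the lean.
- **Sideways force:** there was about 5–6 N of sideways force at the wrist during the press. Combined with the vertical, that stayed under 17 N.
- **Cameras:** the two cameras disagreed by about 2–3 mm. I allowed for this by comparing positions within a single image.
- **Other things:** I touched nothing else on purpose and saw nothing else move, but I did not check every item afterwards.

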